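# Tighten the pedestal's anchor nut between its gussets

## Task

The anchor nut of the grey pedestal foot is loose: tighten it clockwise (seen from above) with the ring spanner, not with the fingers, until it comes up against its stop and the red mark on its flange meets the red mark on the base plate; lift and reseat the spanner when the gusset walls stop its swing. The spanner lies in its blue tray where only the bare steel shank can be grasped, so first lift it out, lay it flat on the bench and let go, so that you can take it again by the orange sleeve. When the nut is tight lay the spanner flat on the bench, clear of the foot and the tray, and leave the tape roll, the spool and the jar where they stand.

Things in the scene. Friction and masses are not known exactly. Their poses are not given: they have to be found in the camera images.
- foot: fixed grey pedestal foot; origin at the bench on the nut's vertical axis, z up, +x toward its square column (face 52 mm from the axis; 126 mm high, mast stub to 176 mm). Base plate 130 mm wide, 12 mm thick, ending 50 mm from the axis on the -x side. The spanner's handle can point only round -x: the gussets stop the seated shank at about 43 degrees either side
- nut_seat (a point): on the nut's axis 18 mm above the bench: top of the flange (72 mm across, 6 mm thick), where the underside of the seated ring rests; axes as foot. On it stands a brass-coloured hexagon 40 mm across flats, 10 mm high, oiled, with a chamfer above it that narrows to 29 mm in 5 mm, and a stud end (top 36 mm above the bench)
- nut (a joint): turn of the nut, rad, clockwise seen from above; starts at 0 to 0.43, hard stop at 1.95, where the red marks meet. At 0 the hexagon has a CORNER on the foot's -x axis; at the stop it fits a handle pointing 22 degrees clockwise of -x (pushed through the play, about 30). Stays where left; takes 0.4 N m (about 4 N on the sleeve)
- left_wall_end (a point): top of the free end of the gusset wall on the foot's +y side, middle of its 8 mm thickness, 62 mm above the bench. Both walls run along the foot's x, inner faces 46 mm either side of the nut axis, and end 38 mm to its -x side
- spanner_ring (a point): steel ring spanner with orange sleeve, 205 mm long, 0.2 kg: centre of the ring at its underside. x points toward the sleeve, z up. Hexagonal hole 43 mm across flats, a FLAT facing the handle (on the nut 1.5 mm play all round, about 8 degrees each way in turning); ring outside 60 mm across, 14 mm high. Underside flat: it lies flat on the bench
- right_wall_end (a point): the same for the gusset on the foot's -y side
- spanner_shank (a point): middle of the spanner's bare steel shank, 58 mm from the ring centre along x and 7 mm above the underside; the shank is 14 mm wide, 12 mm high and bare from 30 to 86 mm from the ring centre
- spanner_sleeve (a point): centre of the spanner's orange sleeve, 130 mm from the ring centre along x and 10 mm above the underside; the sleeve is 88 mm long, 18 mm wide and 20 mm high. The spanner's centre of mass lies about 75 mm from the ring centre
- tray: fixed blue tray 214 x 66 mm, origin at the centre of its underside, x along its length. The spanner lies in it, underside 20 mm above the bench, its x along the tray's x, ring centre at about x = -76 mm. The sleeve lies in a channel (walls 38 mm high, 25 mm apart, no room for fingers); round the shank it is open, floor 5 mm above the bench. Lift the spanner straight up
- tape_roll: brown packing tape roll, 82 mm across, 25 mm high, loose bystander; origin at the centre of its underside
- solder_spool: solder spool with blue flanges, 54 mm across, 40 mm high, standing loose bystander; origin at the centre of its underside
- flux_jar: orange jar with black lid, 37 mm across, 48 mm high, loose bystander; origin at the centre of its underside
- spanner: the spanner as a whole; origin and axes as spanner_ring
Things that resemble listed ones, but are neither listed nor needed, are in the scene too. Of the things that look like the foot, the largest one is meant.

How it is judged:
By the outcome, as a careful person would: the job done as asked, in the order asked, and still so for the second after the job is handed in, with the robot touching nothing.
It also fails if it takes over 72 s, if anything falls off the work surface, if the arm or the gripper's body presses on something with over 40 N, if the wrist force passes 120 N, or if a joint passes its speed limit or range.

## Robot

A 6-joint arm with a two-finger parallel gripper is mounted at the origin on a cart in front of the work surface, level with it; the furniture and walls round the work are solid. World frame = base frame: x ahead of the robot, y to its left, z up, the work surface at z = 0. Lengths are in mm, angles in rad, forces in N, time in s.
With the tool pointing down it reaches from about 300 to 775 mm from the base axis. Payload 14.6 kg.
Tool frame: the origin (TCP) lies at the very end of the fingers, on their centre line; the grasp point (between the pads) lies 19 mm behind it; z points along the fingers, y is the line along which they close (so a half turn about z gives the same grasp; the last joint's range is limited). The gripper opens to 94 mm and grips with 3 to 60 N. Pads are 16 mm wide; open, the fingers measure 119 mm over their backs; the gripper's body (75 mm by 177 mm) begins 78 mm behind the grasp point.
Start: joints at [1.259, 0.3, 1.521, -0, 1.321, -0.067], TCP at [133.297, 533.593, 205.446] pointing down, gripper open.
Joint ranges: [-3.03, 3.03], [-0.79, 2.21], [0.23, 2.52], [-1.04, 4.18], [0, 3.07], [-2.55, 2.55]. Speed limits (rad/s): [2.22, 2.22, 2.57, 3.14, 3.14, 3.14].

## Interface

Orientations are given as [roll, pitch, yaw] about the fixed x, y, z axes, in that order (R = Rz(yaw) Ry(pitch) Rx(roll)).
In Python, from cell import manip, optics gives the robot as it stands.
- The arm moves only by the shell command python3 -m crank 'ROWS' [FORCE]. ROWS is JSON, a list of rows, each a list of 7 numbers: the opening in per cent of the stroke, from 0 (shut) to 100 (fully open), then the shift along the tool's x, y, z in mm, then the turn, a rotation vector about the tool's x, y, z in rad. A call has 1 to 10 rows; each row is the pose to reach, as a shift and turn from the pose commanded when the call began, along the tool's axes at that moment; what a row does not reach only later rows make up. A row lasts 1/10 s, in which the tool goes at most 50 mm and 8.59 degrees, less where a joint would pass 70% of its speed; a pose out of reach is approached as far as the arm can. A call with a gripper value outside its range is refused whole. The fingers move at their own pace and stop on an object; FORCE is the grip in N (left out, the last holds). Time passes only in rows, so rows that repeat a pose let the fingers close. It gives the time, the measured TCP pose, the force, the opening and the grip force at its end, in the units of the state.
- manip.read_state(): the state, without advancing time (a new reading comes with each control period).
- optics.camera(name): name is "scene" or "top" or "wrist"; returns (picture, depth): 400x640x3 uint8, red, green, blue; 400x640 float32, mm along the optical axis (not along the pixel's ray), 0 where there is no reading.
- optics.calibration(name): a dict with "camera_matrix" (3x3 intrinsics, pixels), "R" (3x3) and "t" (3): a world point X has camera coordinates R X + t. Camera axes: x right, y down, z forward; pixel columns grow to the right and rows downward; lengths in mm; the calibration is good to about 2 mm. A picture is of the moment at which its call begins: read the wrist's pose just before it. calibration takes no time and is no camera call; for the wrist camera it gives the pose at the moment of the call.
- manip.sign_off(): hands the job in; it is judged then, once.
The state is a dict: "clock": time; "joints": joint angles; "qd": joint speeds; "effort": joint torques, N m; "eef_pos": TCP position; "eef_rot": TCP orientation; "wrist_force": force on the tool from outside, world axes, zero at the start; "moment": the same for the moment, N m; "finger_gap": finger opening in mm; "finger_force": force on a finger pad.
Only numpy, scipy, OpenCV 4.12 (cv2) and the standard library are available. Lean on these libraries where they do the work, as an engineer would, in place of code of your own. Each camera call takes 0.05 s, during which the arm holds its last target. There are 200 camera calls.

## Working session

There is one attempt and no reset: what is moved stays moved. The work goes in short steps, Python scripts to look and compute and a shell command to move; the robot and the scene stay as the last step left them, time stands still between calls to the robot, and variables do not carry over. Pictures are saved under pics/ and viewed, at most 14 in all, crops included, and the job is handed in when it is done.

```bash
ls; mkdir -p pics; python3 - <<'E'
from cell import manip, optics
import cv2,numpy as np
for n in ("scene","top"):
    p,d=optics.camera(n); cv2.imwrite(f"pics/{n}0.png",p[:,:,::-1]); np.save(f"pics/{n}0.npy",d); np.save(f"pics/{n}0p.npy",p)
    c=optics.calibration(n); print(n,np.round(c["camera_matrix"],1).tolist(),np.round(c["R"],3).tolist(),np.round(c["t"],1).tolist())
print(manip.read_state())
E
```

```text
pics
scene [[459.2, 0.0, 316.9], [0.0, 459.2, 202.6], [0.0, 0.0, 1.0]] [[-0.892, -0.452, -0.01], [-0.279, 0.568, -0.774], [0.356, -0.688, -0.633]] [509.5, 90.0, 1418.1]
top [[440.9, 0.0, 315.8], [0.0, 440.9, 196.3], [0.0, 0.0, 1.0]] [[-0.014, -1.0, 0.007], [-0.993, 0.013, -0.119], [0.118, -0.008, -0.993]] [195.6, 477.6, 1284.4]
{'clock': 0.1, 'joints': array([ 1.25940416e+00,  3.00381551e-01,  1.52150759e+00,  5.51394981e-06,
        1.32065996e+00, -6.65982295e-02]), 'qd': array([ 0.0007844 , -0.00304853, -0.0008584 ,  0.00080057, -0.00068096,
       -0.00103133]), 'effort': array([ 2.34990846e-03, -5.32638574e+01, -3.53289521e+01,  7.10352184e-02,
        2.34638614e-02, -8.40316216e-05]), 'eef_pos': array([133.22899656, 533.39308779, 204.96652661]), 'eef_rot': array([-3.14063868e+00, -6.89801053e-05,  2.89679731e+00]), 'wrist_force': array([0.47902562, 0.52902293, 0.55050165]), 'moment': array([ 0.0233996 ,  0.04198662, -0.04709035]), 'finger_force': 0.0, 'finger_gap': 93.67865843568491}
```

View pics/top0.png

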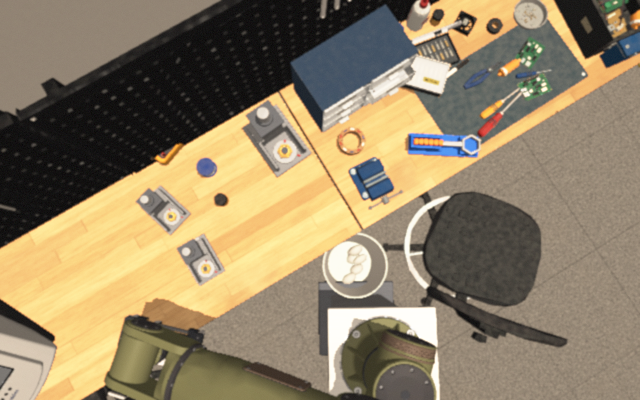

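View pics/scene0.png

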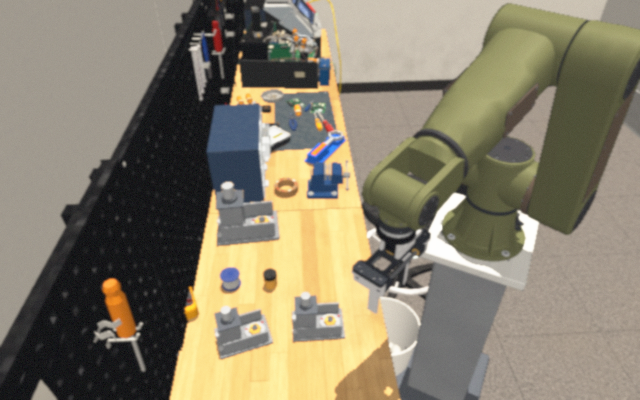

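Top view: three grey feet at (275,135), (163,208) and (202,258). The one at (275,135) is clearly the largest, so it is the one meant. The tray with the spanner is at (444,145) with the ring at the right end, tape at (350,140), spool at (206,167), jar at (221,200). I'll confirm with one enlarged crop and measure.

```bash
cat > h.py <<'E'
import numpy as np, cv2
from cell import manip, optics
def ray(c,uv,z):
    K,R,t=[np.array(c[k],float) for k in("camera_matrix","R","t")]
    o=-R.T@t; uv=np.atleast_2d(np.array(uv,float))
    d=np.c_[uv,np.ones(len(uv))]@np.linalg.inv(K).T@R
    return o+d*((z-o[2])/d[:,2])[:,None]
def proj(c,X):
    K,R,t=[np.array(c[k],float) for k in("camera_matrix","R","t")]
    q=(np.atleast_2d(X)@R.T+t)@K.T; return q[:,:2]/q[:,2:]
def cloud(c,d):
    K,R,t=[np.array(c[k],float) for k in("camera_matrix","R","t")]
    v,u=np.mgrid[:d.shape[0],:d.shape[1]]
    X=np.stack([(u-K[0,2])/K[0,0]*d,(v-K[1,2])/K[1,1]*d,d],-1)
    return (X-t)@R
E
python3 - <<'E'
from h import *
c=optics.calibration("top"); p=np.load("pics/top0p.npy"); d=np.load("pics/top0.npy"); W=cloud(c,d)
a=cv2.resize(p[95:185,235:325],(400,400),interpolation=2); b=cv2.resize(p[110:180,400:490],(400,311),interpolation=2)
o=np.zeros((400,800,3),np.uint8);o[:,:400]=a;o[:311,400:]=b
cv2.imwrite("pics/crop1.png",o[:,:,::-1])
hsv=cv2.cvtColor(p,cv2.COLOR_RGB2HSV)
m=cv2.inRange(hsv,(100,120,90),(125,255,255)); m[:, :400]=0;m[:,490:]=0;m[:125]=0;m[165:]=0
v,u=np.nonzero(m); print("tray px",len(u),cv2.minAreaRect(np.c_[u,v].astype(np.float32)))
P=ray(c,np.c_[u,v],30)[:,:2]; r=cv2.minAreaRect(P.astype(np.float32)); print("tray",r, W[m>0][:,2].min(),np.percentile(W[m>0][:,2],[5,50,95]))
for n,(uu,vv) in dict(tape=(350,130),spool=(206,167),jar=(221,200),nut=(284,152),col=(264,114),bench=(300,180),tray=(425,145),f2=(171,215),f3=(206,268),cupb=(355,70)).items(): print(n,np.round(W[vv,uu]))
# foot: base plate points and column top
G=(W[...,2]>5)&(W[...,2]<200); G[:95]=0;G[185:]=0;G[:,:235]=0;G[:,325:]=0
for lo,hi in((5,16),(55,68),(118,132),(165,185)):
    k=G&(W[...,2]>lo)&(W[...,2]<hi)&(hsv[...,1]<70); q=W[k][:,:2].astype(np.float32)
    if len(q)>5: print(lo,len(q),cv2.minAreaRect(q),np.median(W[k][:,2]))
E
```

```text
tray px 842 ((442.50958251953125, 144.7603759765625), (67.7458267211914, 20.183862686157227), 2.2906100749969482)
tray ((631.5543212890625, -195.61007690429688), (202.969482421875, 62.32278060913086), 86.93656158447266) -3.016228736594018 [ 1.64288634 14.91354691 39.63160718]
tape [683.  82.  22.]
spool [571. 514.  36.]
jar [471. 466.  49.]
nut [616. 283.  29.]
col [687. 326. 178.]
bench [534. 236.   4.]
tray [ 631. -143.   30.]
f2 [431. 618.  25.]
f3 [274. 513.  22.]
cupb [796.  81. 207.]
5 838 ((699.5870971679688, 286.885009765625), (235.1096649169922, 207.0043487548828), 34.80162811279297) 11.888820934991047
55 448 ((704.908203125, 291.3402099609375), (225.3103485107422, 189.88827514648438), 34.75492477416992) 61.365457175705714
118 524 ((720.1908569335938, 289.7088623046875), (133.54766845703125, 226.67636108398438), 14.133563995361328) 125.66841869031649
165 136 ((698.4423217773438, 257.0636901855469), (39.45499801635742, 182.85008239746094), 3.06986403465271) 174.71149435744402
```

View pics/crop1.png

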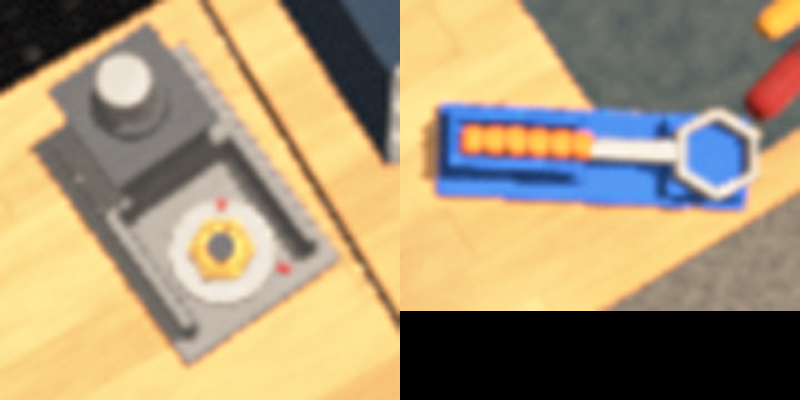

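The crop confirms it: the large foot has its nut at about (285,151) and the column to the upper left, so foot +x is about 30° in world. The flange mark points to the column side, and the plate mark is lower right. In the tray the ring is at the right end and the sleeve points left (world +y). Now I'll move to a hover over the tray.

```bash
cat >> h.py <<'E'
from scipy.spatial.transform import Rotation as Ro
def go(x,y,z,yaw):
    "row shift/turn from present measured pose to a downward pose, yaw in deg"
    s=manip.read_state(); R=Ro.from_euler('xyz',s["eef_rot"])
    d=R.inv().apply(np.array([x,y,z])-s["eef_pos"])
    y0=np.degrees(s["eef_rot"][2]); dy=(yaw-y0+180)%360-180
    q=np.r_[180,0,y0+dy]; T=Ro.from_euler('xyz',q,degrees=True)
    print("at",np.round(s["eef_pos"],1),round(y0,1),"gap",round(s["finger_gap"],1),"t",round(s["clock"],2),"-> shift",np.round(d,1),"turn",np.round((R.inv()*T).as_rotvec(),3), "j1,j6 now",np.round(s["joints"][[0,5]],2))
E
python3 -c "
from h import *
go(600,-205,260,86)
c=optics.calibration('wrist');s=manip.read_state();R=Ro.from_euler('xyz',s['eef_rot']).as_matrix();Rc=np.array(c['R']);o=-Rc.T@np.array(c['t'])
print(R.T@(o-s['eef_pos']),np.round(R.T@Rc.T,3),c['camera_matrix'])"
```

```text
at [133.2 533.4 205. ] 166.0 gap 93.7 t 0.1 -> shift [-631.8 -603.3  -54.5] turn [-1.000e-03  1.000e-03  1.396e+00] j1,j6 now [ 1.26 -0.07]
[  69.42350105   -0.40617029 -178.30989065] [[ 0.    -0.97  -0.242]
 [ 1.     0.    -0.001]
 [ 0.001 -0.242  0.97 ]] [[297.73756863   0.         326.20635934]
 [  0.         297.73756863 195.65528919]
 [  0.           0.           1.        ]]
```

```bash
python3 -m crank '[[60,-50,-48,-20,0,0,0.1],[60,-100,-95,-40,0,0,0.2],[60,-150,-143,-55,0,0,0.3],[60,-200,-191,-55,0,0,0.4],[60,-250,-239,-55,0,0,0.5],[60,-300,-286,-55,0,0,0.6],[60,-350,-334,-55,0,0,0.75],[60,-400,-382,-55,0,0,0.9],[60,-450,-430,-55,0,0,1.0],[60,-500,-477,-55,0,0,1.1]]' ; python3 -c "
from h import *
go(620,-205,140,86)"
```

```text
clock: 1.1
eef_pos: [397.9, 113.9, 259.0]
eef_rot: [3.141, -0.0, 1.792]
wrist_force: [1.7, 1.2, -0.4]
finger_gap: 56.4
finger_force: 0.0
at [397.9 113.9 259. ] 102.7 gap 56.4 t 1.1 -> shift [-359.9  146.5  119. ] turn [ 0.    -0.     0.292] j1,j6 now [ 0.19 -0.03]
```

```bash
python3 -m crank '[[32,-45,18,0,0,0,0.05],[32,-90,36,0,0,0,0.1],[32,-135,55,10,0,0,0.15],[32,-180,73,25,0,0,0.2],[32,-225,91,50,0,0,0.25],[32,-270,110,80,0,0,0.29],[32,-315,128,110,0,0,0.29],[32,-360,146,119,0,0,0.29],[32,-360,146,119,0,0,0.29],[32,-360,146,119,0,0,0.29]]' ; python3 - <<'E'
from h import *
go(620,-205,140,86)
c=optics.calibration("wrist"); p,d=optics.camera("wrist"); cv2.imwrite("pics/w1.png",p[:,:,::-1]); np.savez("pics/w1.npz",p=p,d=d,R=c["R"],t=c["t"],camera_matrix=c["camera_matrix"])
E
```

```text
clock: 2.1
eef_pos: [620.2, -203.9, 137.5]
eef_rot: [-3.139, -0.001, 1.505]
wrist_force: [-0.5, 0.2, -0.5]
finger_gap: 30.1
finger_force: 0.0
at [ 620.2 -203.9  137.5] 86.2 gap 30.1 t 2.1 -> shift [-1.1 -0.1 -2.5] turn [-0.003 -0.001  0.004] j1,j6 now [-0.37 -0.31]
```

View pics/w1.png

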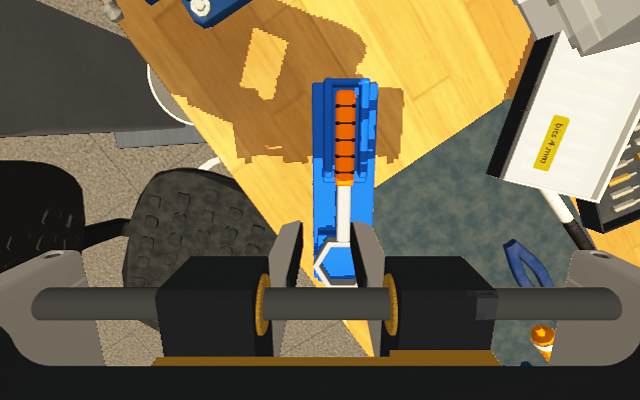

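The wrist view shows the sleeve at columns 335–357, rows 90–183, the shank below it at column 344, and the ring partly hidden between the fingers at (340,262).

```bash
cat >> h.py <<'E'
def sleeve(c,p,zt,box=None):
    hsv=cv2.cvtColor(p,cv2.COLOR_RGB2HSV); m=cv2.inRange(hsv,(5,170,120),(18,255,255))
    if box: k=np.zeros_like(m);k[box[1]:box[3],box[0]:box[2]]=1;m=m*k
    m=cv2.morphologyEx(m,cv2.MORPH_CLOSE,np.ones((9,9),np.uint8))
    n,l,st,_=cv2.connectedComponentsWithStats(m); i=1+np.argmax(st[1:,4])
    v,u=np.nonzero(l==i); P=ray(c,np.c_[u,v],zt)[:,:2]
    r=cv2.minAreaRect(P.astype(np.float32)); b=cv2.boxPoints(r)
    e=b[1]-b[0] if np.linalg.norm(b[1]-b[0])>np.linalg.norm(b[2]-b[1]) else b[2]-b[1]
    return st[i],np.array(r[0]),r[1],np.degrees(np.arctan2(e[1],e[0]))
E
python3 - <<'E'
from h import *
c=np.load("pics/w1.npz"); W=cloud(c,c["d"])
print(sleeve(c,c["p"],39,(300,60,400,200)), W[130,345],W[212,344],W[255,345])
# shank centre by grey mask rows 190-225
hsv=cv2.cvtColor(c["p"],cv2.COLOR_RGB2HSV)
for r in (192,205,218):
    u=np.nonzero((hsv[r,320:368,1]<60))[0]+320; print(r,u.min(),u.max(),ray(c,[[u.min()-.5,r],[u.max()+.5,r]],33)[:,:2].round(1).tolist())
E
```

```text
(array([ 300,   60,   64,  104, 2102], dtype=int32), array([ 629.10168457, -128.22799683]), (90.03170776367188, 54.903987884521484), np.float32(84.99492)) [ 641.27190442 -143.4580971    38.45600177] [ 636.5996379  -223.35495077   31.7601464 ] [ 635.69216782 -276.25401866   18.2652892 ]
192 337 350 [[630.3, -202.1], [643.9, -203.0]]
205 337 350 [[629.5, -215.3], [643.3, -216.2]]
218 337 349 [[628.8, -228.7], [641.7, -229.6]]
```

```bash
python3 -c "
from h import *
go(636,-217,11,86)"
```

```text
at [ 620.  -202.6  138.6] 86.3 gap 29.6 t 2.15 -> shift [-13.4  17.2 127.6] turn [-0.002 -0.001  0.005] j1,j6 now [-0.37 -0.31]
```

```bash
python3 -m crank '[[32,-13,17,40,0,0,0.005],[32,-13,17,80,0,0,0.005],[32,-13,17,80,0,0,0.005],[32,-13,17,80,0,0,0.005]]' 40; python3 -c "
from h import *
go(636,-217,11,86)"
```

```text
clock: 2.55
eef_pos: [636.5, -215.4, 61.3]
eef_rot: [3.141, -0.0, 1.503]
wrist_force: [0.0, 0.4, 1.6]
finger_gap: 29.6
finger_force: 0.0
at [ 636.5 -215.4   61.3] 86.1 gap 29.6 t 2.55 -> shift [-1.6 -0.4 50.3] turn [ 0.    -0.     0.002] j1,j6 now [-0.38 -0.31]
```

```bash
python3 -m crank '[[32,-2,0,30,0,0,0],[32,-2,0,49,0,0,0],[32,-2,0,49,0,0,0],[10,-2,0,49,0,0,0],[0,-2,0,49,0,0,0],[0,-2,0,49,0,0,0],[0,-2,0,49,0,0,0],[0,-2,0,49,0,0,0]]' 40
```

```text
clock: 3.35
eef_pos: [637.3, -218.5, 13.4]
eef_rot: [3.139, 0.001, 1.502]
wrist_force: [-2.4, 1.4, 9.1]
finger_gap: 13.7
finger_force: 40.0
```

```bash
python3 -m crank '[[0,0,0,-8,0,0,0],[0,0,0,-20,0,0,0],[0,0,0,-40,0,0,0],[0,0,0,-70,0,0,0],[0,0,0,-110,0,0,0],[0,0,0,-130,0,0,0],[0,0,0,-130,0,0,0]]' 40; python3 - <<'E'
from h import *
go(444,321,150,240)
c=optics.calibration("wrist"); p,d=optics.camera("wrist"); cv2.imwrite("pics/w2.png",p[:,:,::-1])
E
```

```text
clock: 4.05
eef_pos: [637.6, -218.7, 145.5]
eef_rot: [3.135, 0.002, 1.502]
wrist_force: [0.6, -0.3, -1.5]
finger_gap: 13.5
finger_force: 40.0
at [ 637.6 -218.7  145.5] 86.0 gap 13.5 t 4.05 -> shift [ 525.1 -230.3   -7. ] turn [-1.000e-03  9.000e-03 -2.687e+00] j1,j6 now [-0.38 -0.32]
```

View pics/w2.png

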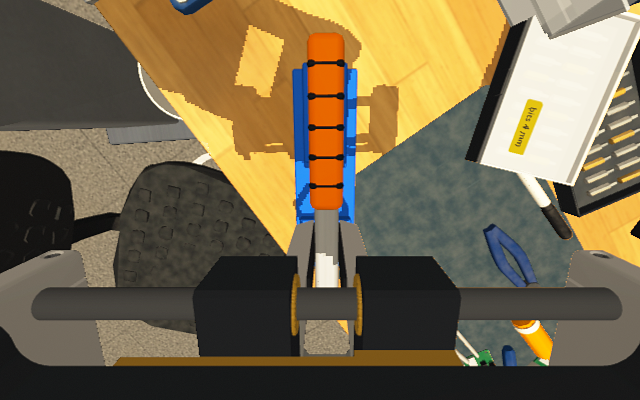

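The spanner is held level and clear of the tray: the sleeve spans (325,33)–(325,210) above the tray. Next I carry it to the free bench area between the foot and the jar.

```bash
python3 -m crank '[[0,35,-22,0,0,0,-0.1],[0,75,-47,0,0,0,-0.23],[0,113,-70,-4,0,0,-0.37],[0,152,-95,-4,0,0,-0.51],[0,190,-118,-4,0,0,-0.65],[0,228,-142,-4,0,0,-0.79],[0,267,-166,-4,0,0,-0.93],[0,310,-177,-4,0,0,-1.07],[0,355,-188,-4,0,0,-1.21],[0,400,-199,-4,0,0,-1.35]]' 40; python3 -c "
from h import *
go(444,321,100,240)"
```

```text
clock: 5.1
eef_pos: [464.0, 196.0, 143.6]
eef_rot: [-3.14, -0.002, 2.857]
wrist_force: [0.7, -0.2, -1.4]
finger_gap: 13.1
finger_force: 40.0
at [464.  196.  143.6] 163.7 gap 13.1 t 5.1 -> shift [ 54.2 114.5  43.6] turn [ 0.    -0.002 -1.331] j1,j6 now [ 0.33 -0.96]
```

```bash
python3 -m crank '[[0,10,21,0,0,0,-0.14],[0,20,42,0,0,0,-0.28],[0,30,64,0,0,0,-0.42],[0,40,85,5,0,0,-0.56],[0,50,106,10,0,0,-0.7],[0,54,115,20,0,0,-0.84],[0,54,115,40,0,0,-0.98],[0,54,115,60,0,0,-1.12],[0,54,115,80,0,0,-1.26],[0,54,115,90,0,0,-1.33]]' 40; python3 -c "
from h import *
go(444,321,2,240)"
```

```text
clock: 6.1
eef_pos: [444.9, 319.2, 51.6]
eef_rot: [3.139, -0.004, -2.096]
wrist_force: [0.1, 0.1, -2.8]
finger_gap: 13.7
finger_force: 40.0
at [444.9 319.2  51.6] -120.1 gap 13.7 t 6.1 -> shift [-1.3  1.6 49.6] turn [ 0.002 -0.004 -0.001] j1,j6 now [ 0.56 -2.06]
```

```bash
python3 -m crank '[[0,0,0,20,0,0,0],[0,0,0,40,0,0,0],[0,0,0,45,0,0,0],[0,0,0,45,0,0,0],[0,0,0,45,0,0,0]]' 40
```

```text
clock: 6.6
eef_pos: [446.6, 320.2, 10.3]
eef_rot: [-3.142, 0.0, -2.101]
wrist_force: [-0.6, -0.3, -1.5]
finger_gap: 13.1
finger_force: 40.0
```

```bash
python3 -m crank '[[0,0,0,4,0,0,0],[0,0,0,8,0,0,0],[0,0,0,8,0,0,0]]' 4; python3 -m crank '[[13,0,0,0,0,0,0],[15,0,0,0,0,0,0],[18,0,0,0,0,0,0],[22,0,0,0,0,0,0],[32,0,0,0,0,0,0],[35,0,0,0,0,0,0]]' 40; python3 -m crank '[[50,0,0,-30,0,0,0],[50,0,0,-80,0,0,0],[50,20,0,-130,0,0,0],[50,50,0,-150,0,0,0],[50,50,0,-150,0,0,0]]'; python3 - <<'E'
from h import *
go(444,321,2,240)
c=optics.calibration("wrist"); p,d=optics.camera("wrist"); cv2.imwrite("pics/w3.png",p[:,:,::-1]); np.savez("pics/w3.npz",p=p,d=d,R=c["R"],t=c["t"],camera_matrix=c["camera_matrix"])
E
```

```text
clock: 6.9
eef_pos: [446.3, 320.1, 1.5]
eef_rot: [3.141, -0.0, -2.101]
wrist_force: [-0.5, -0.4, -1.3]
finger_gap: 14.0
finger_force: 4.0
clock: 7.5
eef_pos: [446.5, 320.2, 1.9]
eef_rot: [-3.142, 0.0, -2.101]
wrist_force: [-0.5, 0.4, 0.6]
finger_gap: 31.8
finger_force: 0.0
clock: 8.0
eef_pos: [421.3, 276.0, 155.5]
eef_rot: [-3.139, 0.005, -2.102]
wrist_force: [-0.3, -0.0, -0.4]
finger_gap: 46.9
finger_force: 0.0
at [421.3 276.  155.5] -120.4 gap 46.9 t 8.0 -> shift [-49.5   3.7 153.7] turn [-0.003  0.005 -0.008] j1,j6 now [ 0.51 -2.1 ]
```

View pics/w3.png

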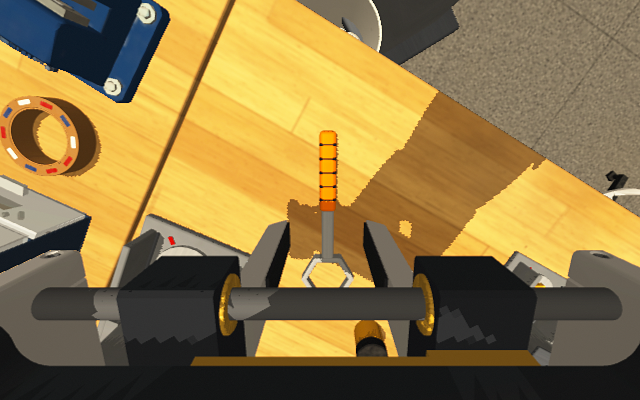

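The spanner lies flat on the bench: sleeve at column 328, rows 130–212, ring centre at (327,273). The nut's flange is partly visible at the lower left.

```bash
python3 - <<'E'
from h import *
c=np.load("pics/w3.npz"); p=c["p"]; hsv=cv2.cvtColor(p,cv2.COLOR_RGB2HSV); W=cloud(c,c["d"])
m=((W[...,2]>7)&(W[...,2]<30)).astype(np.uint8); m[:,:300]=0;m[:,352:]=0;m[:120]=0;m[215:]=0
v,u=np.nonzero(m); 
for lo in range(130,212,16):
    k=(v>=lo)&(v<lo+16); print(lo,u[k].min() if k.any() else 0,u[k].max() if k.any() else 0,u[k].mean())
print(ray(c,[[328,171]],20), ray(c,[[328,130]],10), ray(c,[[328,212]],18), ray(c,[[327.5,235]],13), ray(c,[[327.5,273]],14))
r=hsv[235,300:360]; print(r[:,1].tolist())
E
```

```text
130 319 336 327.8346153846154
146 319 336 327.89629629629627
162 319 336 327.5328185328185
178 320 336 327.53307392996106
194 320 335 327.4761904761905
210 322 333 327.5
[[411.05237675 260.37882943  20.        ]] [[389.64864504 223.88759839  10.        ]] [[434.41983696 300.28464424  18.        ]] [[449.65905425 325.19213025  13.        ]] [[473.75380291 366.28860278  14.        ]]
[179, 179, 178, 176, 178, 177, 179, 176, 176, 177, 177, 180, 179, 180, 178, 177, 178, 176, 178, 177, 183, 152, 30, 43, 43, 43, 44, 44, 40, 42, 44, 39, 34, 83, 198, 191, 189, 189, 190, 189, 192, 189, 191, 191, 193, 192, 191, 192, 194, 192, 194, 190, 191, 194, 192, 189, 191, 191, 193, 190]
```

```bash
python3 -c "
from h import *
go(418.2,272.5,2,239.2)"
```

```text
at [421.5 276.7 153.6] -120.5 gap 47.4 t 8.05 -> shift [  5.7   1.  151.6] turn [-0.002  0.003  0.006] j1,j6 now [ 0.51 -2.1 ]
```

```bash
python3 -m crank '[[45,5,1,50,0,0,0.006],[45,5,1,100,0,0,0.006],[45,5,1,130,0,0,0.006],[45,5,1,130,0,0,0.006],[45,5,1,130,0,0,0.006]]' 50; python3 -c "
from h import *
go(418.2,272.5,3,239.2)"
```

```text
clock: 8.55
eef_pos: [417.9, 273.6, 21.9]
eef_rot: [3.141, -0.001, -2.107]
wrist_force: [-0.0, 0.4, 0.1]
finger_gap: 42.4
finger_force: 0.0
at [417.9 273.6  21.9] -120.7 gap 42.4 t 8.55 -> shift [ 0.7 -0.8 18.9] turn [ 0.001 -0.001  0.001] j1,j6 now [ 0.51 -2.1 ]
```

Before grasping, I'll turn the gripper half a turn, so the wrist camera faces the ring and nut, and measure the nut on the way.

```bash
python3 -m crank '[[60,0,0,-40,0,0,0.1],[60,0,0,-80,0,0,0.25],[60,0,0,-108,0,0,0.4],[60,-8,-25,-108,0,0,0.55],[60,-16,-50,-108,0,0,0.7],[60,-24,-75,-108,0,0,0.85],[60,-32,-100,-108,0,0,1.0],[60,-40,-130,-108,0,0,1.15],[60,-50,-164,-108,0,0,1.3],[60,-50,-164,-108,0,0,1.45]]' ; python3 -m crank '[[60,0,0,0,0,0,0.15],[60,0,0,0,0,0,0.3],[60,0,0,0,0,0,0.45],[60,0,0,0,0,0,0.6],[60,0,0,0,0,0,0.75],[60,0,0,0,0,0,0.9],[60,0,0,0,0,0,1.05],[60,0,0,0,0,0,1.2],[60,0,0,0,0,0,1.35],[60,0,0,0,0,0,1.5]]'; python3 -m crank '[[60,0,0,0,0,0,0.15],[60,0,0,0,0,0,0.18],[60,0,0,0,0,0,0.18]]';python3 - <<'E'
from h import *
go(585,232,130,60)
c=optics.calibration("wrist"); p,d=optics.camera("wrist"); cv2.imwrite("pics/w4.png",p[:,:,::-1]); np.savez("pics/w4.npz",p=p,d=d,R=c["R"],t=c["t"],camera_matrix=c["camera_matrix"])
E
```

```text
clock: 9.55
eef_pos: [587.5, 231.2, 131.9]
eef_rot: [3.14, 0.003, 2.718]
wrist_force: [-1.4, -0.9, -0.6]
finger_gap: 56.5
finger_force: 0.0
clock: 10.55
eef_pos: [584.9, 232.8, 132.5]
eef_rot: [3.139, -0.002, 1.22]
wrist_force: [-0.5, -0.6, 0.6]
finger_gap: 56.1
finger_force: 0.0
clock: 10.85
eef_pos: [584.7, 232.6, 131.4]
eef_rot: [3.14, -0.002, 1.049]
wrist_force: [0.5, -1.1, -0.4]
finger_gap: 56.2
finger_force: 0.0
at [584.7 232.6 131.4] 60.1 gap 56.2 t 10.85 -> shift [-0.4  0.6  1.4] turn [ 0.001 -0.002  0.001] j1,j6 now [0.32 0.84]
```

View pics/w4.png

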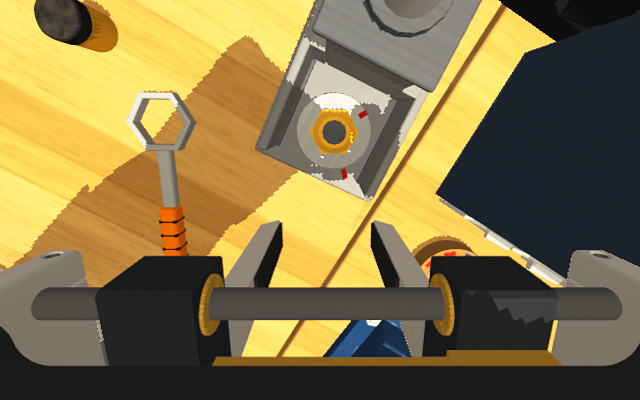

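The wrist view shows the nut at (334,131) between the walls, the flange mark at (362,114), the plate mark at (344,174), and the spanner ring at (161,122).

```bash
cat > nut.py <<'E'
from h import *
def red(c,p):
    hsv=cv2.cvtColor(p,cv2.COLOR_RGB2HSV)
    m=(cv2.inRange(hsv,(0,170,90),(5,255,255))|cv2.inRange(hsv,(174,170,90),(180,255,255)))
    n,l,s,ce=cv2.connectedComponentsWithStats(m); return [(s[i,4],ce[i]) for i in range(1,n) if s[i,4]>8]
E
python3 - <<'E'
from nut import *
c=np.load("pics/w4.npz"); p=c["p"]; hsv=cv2.cvtColor(p,cv2.COLOR_RGB2HSV); W=cloud(c,c["d"])
print("red",[(a,b.round(1)) for a,b in red(c,p) if b[1]<230])
# stud: top dark disc
m=cv2.inRange(hsv,(15,120,110),(30,255,255)); k=np.zeros_like(m);k[100:162,300:368]=1;m*=k
n,l,s,ce=cv2.connectedComponentsWithStats(m);i=1+np.argmax(s[1:,4]);pts=np.argwhere(l==i)[:,::-1]
print("brass",s[i],cv2.minEnclosingCircle(pts.astype(np.float32)))
ci=cv2.minEnclosingCircle(pts.astype(np.float32))[0]
print("nut ray z28",ray(c,[ci],28))
h=cv2.convexHull(pts); P=ray(c,h[:,0],28)[:,:2]; print("hull centre",P.min(0),P.max(0),cv2.minAreaRect(P.astype(np.float32)))
H=(W[...,2]>31)&(W[...,2]<40); H[:110]=0;H[155:]=0;H[:,:315]=0;H[:,352:]=0; print("stud",W[H].mean(0),H.sum(), W[131,333])
# wall tops
B=(W[...,2]>58)&(W[...,2]<65);B[210:]=0;B[:,:250]=0;B[:,440:]=0
n,l,s,ce=cv2.connectedComponentsWithStats(B.astype(np.uint8))
for i in range(1,n):
    if s[i,4]>40:
        q=W[l==i][:,:2].astype(np.float32); print("wall",s[i],cv2.minAreaRect(q),cv2.boxPoints(cv2.minAreaRect(q)).round(1).tolist())
# ring
g=(W[...,2]>7)&(W[...,2]<30);g[160:]=0;g[:,:120]=0;g[:,205:]=0;g[:85]=0
v,u=np.nonzero(g);print("ring bbox",u.min(),u.max(),v.min(),v.max(),)
q=np.c_[u,v][v<150].astype(np.float32);cc=cv2.minEnclosingCircle(q);print(cc)
m2=((hsv[...,1]<95)).astype(np.uint8);m2[160:]=0;m2[:,:110]=0;m2[:,210:]=0;m2[:85]=0
n,l,s,ce=cv2.connectedComponentsWithStats(m2);i=1+np.argmax(s[1:,4]);print(s[i]);q=np.argwhere(l==i)[:,::-1]
q=q[q[:,1]<150].astype(np.float32);cc=cv2.minEnclosingCircle(q);print(cc,ray(c,[cc[0]],14))
E
```

```text
red [(np.int32(41), array([362.6, 113.9])), (np.int32(45), array([343.8, 173.3]))]
brass [ 309  109   50   45 1224] ((333.5, 131.5), 24.86975860595703)
nut ray z28 [[621.3001885  281.29703095  28.        ]]
hull centre [601.32028986 258.19860066] [641.22616748 303.46831309] ((621.2757568359375, 280.8504333496094), (45.28286361694336, 39.73345947265625), 89.06670379638672)
stud [621.84187839 281.12463294  34.2396301 ] 587 [621.07976036 282.1916511   35.18979513]
wall [ 258    0  171  200 3145] ((640.0313720703125, 293.81658935546875), (120.65900421142578, 108.1843032836914), 34.85914993286133) [[559.5999755859375, 303.70001220703125], [621.4000244140625, 214.89999389648438], [720.5, 283.8999938964844], [658.5999755859375, 372.70001220703125]]
ring bbox 126 193 92 159
((159.0, 120.5), 35.401371002197266)
[ 126   92   70   68 1844]
((160.5, 120.0), 35.92015075683594) [[482.4610685  373.18685687  14.        ]]
```

```bash
python3 - <<'E'
from nut import *
c=np.load("pics/w4.npz")
N=np.array([621.3,281.2])
a=ray(c,[[362.6,113.9]],18)[0,:2]-N;b=ray(c,[[343.8,173.3]],12)[0,:2]-N
for x in(a,b):print(np.hypot(*x),np.degrees(np.arctan2(x[1],x[0])))
go(418.2,272.5,40,59.2)
E
```

```text
31.952706713178536 0.2298247754016609
43.2160114285168 -105.13471623875246
at [584.6 232.5 131. ] 60.1 gap 56.5 t 10.9 -> shift [ -48.3 -164.3   90.8] turn [ 0.001 -0.001  0.016] j1,j6 now [0.32 0.84]
```

```bash
python3 -m crank '[[60,-14,-47,0,0,0,0.016],[60,-28,-94,0,0,0,0.016],[55,-42,-140,10,0,0,0.016],[50,-48,-164,40,0,0,0.016],[45,-48,-164,80,0,0,0.016],[45,-48,-164,91,0,0,0.016],[45,-48,-164,91,0,0,0.016],[45,-48,-164,91,0,0,0.016]]'; python3 - <<'E'
from h import *
go(418.2,272.5,3,59.2)
c=optics.calibration("wrist"); p,d=optics.camera("wrist"); cv2.imwrite("pics/w5.png",p[:,:,::-1]); np.savez("pics/w5.npz",p=p,d=d,R=c["R"],t=c["t"],camera_matrix=c["camera_matrix"])
E
```

```text
clock: 11.7
eef_pos: [419.5, 273.3, 40.3]
eef_rot: [3.141, -0.001, 1.03]
wrist_force: [0.3, -0.5, 0.4]
finger_gap: 42.2
finger_force: 0.0
at [419.5 273.3  40.3] 59.0 gap 42.2 t 11.7 -> shift [-1.4 -0.7 37.3] turn [ 0.001 -0.001 -0.003] j1,j6 now [0.5  1.04]
```

View pics/w5.png

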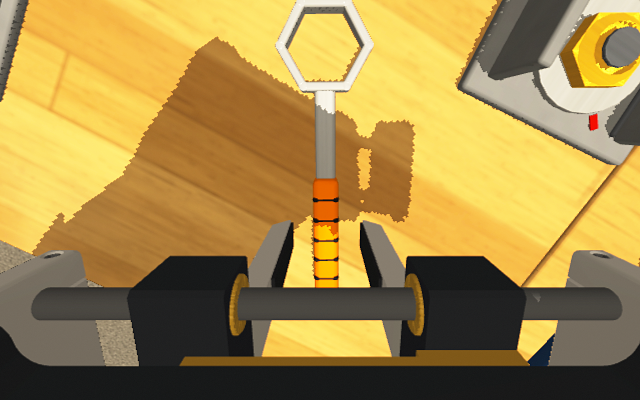

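The ring is at (325,45) and the sleeve is centred between the fingers. I'll grip nearer the ring, about 100 mm from its centre, so the ring hole stays in view.

```bash
python3 -m crank '[[45,10,-1,10,0,0,0],[45,17,-1,25,0,0,0],[45,17,-1,37,0,0,0],[45,17,-1,37,0,0,0],[20,17,-1,37,0,0,0],[10,17,-1,37,0,0,0],[0,17,-1,37,0,0,0],[0,17,-1,37,0,0,0],[0,17,-1,37,0,0,0]]' 55; python3 -m crank '[[0,0,0,-30,0,0,0],[0,0,0,-60,0,0,0],[0,0,0,-60,0,0,0],[0,0,0,-60,0,0,0]]' 55; python3 - <<'E'
from h import *
c=np.load("pics/w5.npz");print("ring w5",ray(c,[[325,45]],14))
go(418.2,272.5,3,59.2)
c=optics.calibration("wrist"); p,d=optics.camera("wrist"); np.savez("pics/w6.npz",p=p,d=d,R=c["R"],t=c["t"],camera_matrix=c["camera_matrix"])
W=cloud(c,d); hsv=cv2.cvtColor(p,cv2.COLOR_RGB2HSV)
z=manip.read_state()["eef_pos"][2]
m=((W[...,2]>z-12)).astype(np.uint8); m[150:]=0; m[:,:220]=0;m[:,440:]=0
v,u=np.nonzero(m); print("held bbox",u.min(),u.max(),v.min(),v.max(),"median z",np.median(W[m>0][:,2]),z)
cs,hi=cv2.findContours(m,cv2.RETR_CCOMP,cv2.CHAIN_APPROX_NONE)
for k,h in zip(cs,hi[0]): 
    if len(k)>60: print(len(k),h[3],cv2.boundingRect(k),cv2.contourArea(k),np.array(list(cv2.moments(k).values())[1:3])/max(1,cv2.contourArea(k)))
for r in(90,110,130): uu=np.nonzero(m[r])[0]; print(r,uu.min(),uu.max(),W[r,uu].mean(0))
cv2.imwrite("pics/w6.png",p[:,:,::-1])
E
```

```text
clock: 12.65
eef_pos: [426.5, 288.1, 2.4]
eef_rot: [3.141, -0.001, 1.03]
wrist_force: [-0.3, -2.5, 6.6]
finger_gap: 17.4
finger_force: 55.0
clock: 13.05
eef_pos: [426.1, 288.1, 61.7]
eef_rot: [3.141, -0.0, 1.03]
wrist_force: [-0.5, 0.0, -2.4]
finger_gap: 17.5
finger_force: 55.0
ring w5 [[479.04604099 372.91161091  14.        ]]
at [426.1 288.1  61.7] 59.0 gap 17.5 t 13.05 -> shift [-17.4   1.2  58.7] turn [ 0.    -0.    -0.003] j1,j6 now [0.52 1.06]
held bbox 220 439 2 149 median z 71.50660361709454 60.8992967745087
406 -1 (267, 2, 119, 148) 10850.0 [326.19574501  63.9977573 ]
255 128 (282, 22, 90, 83) 5505.5 [326.23915478  63.0702328 ]
90 283 369 [470.37439344 360.89792554  76.9694701 ]
110 295 404 [465.2674225  352.43191473  74.60625366]
130 314 386 [460.09182819 343.82739503  88.94294247]
```

```bash
python3 - <<'E'
from h import *
c=np.load("pics/w6.npz"); s=manip.read_state(); R=Ro.from_euler('xyz',s["eef_rot"])
X=ray(c,[[326.2,63.1]],73)[0]; r=R.inv().apply(X-s["eef_pos"]); print("ring in tool",r.round(1))
# target with tool yaw 60.5 hover (underside 60)
for yaw in (60.5,):
    T=Ro.from_euler('xyz',[180,0,yaw],degrees=True); off=T.apply([r[0],r[1],0]); print(off); go(621.3-off[0],281.2-off[1],62,yaw)
E
```

```text
ring in tool [ 99.3   0.7 -12.2]
[4.95190280e+01 8.60273605e+01 9.02894072e-17]
at [425.7 287.8  60.9] 59.0 gap 17.7 t 13.1 -> shift [ -4.2 172.9  -1.2] turn [-0.001  0.001 -0.026] j1,j6 now [0.52 1.06]
```

```bash
python3 -m crank '[[0,0,5,-24,0,0,0],[0,0,40,-24,0,0,0],[0,-1,80,-24,0,0,-0.026],[0,-2,120,-24,0,0,-0.026],[0,-4,155,-24,0,0,-0.026],[0,-4,173,-24,0,0,-0.026],[0,-4,173,-24,0,0,-0.026],[0,-4,173,-24,0,0,-0.026],[0,-4,173,-24,0,0,-0.026]]' 55; cat > look.py <<'E'
import sys
from nut import *
name=sys.argv[1]
s=manip.read_state(); R=Ro.from_euler('xyz',s["eef_rot"])
c=optics.calibration("wrist"); p,d=optics.camera("wrist"); np.savez(f"pics/{name}.npz",p=p,d=d,R=c["R"],t=c["t"],camera_matrix=c["camera_matrix"]); cv2.imwrite(f"pics/{name}.png",cv2.resize(p[:200,200:460],None,fx=2.5,fy=2.5)[:,:,::-1])
W=cloud(c,d); z=s["eef_pos"][2]; hsv=cv2.cvtColor(p,cv2.COLOR_RGB2HSV)
print("pose",s["eef_pos"].round(1),np.degrees(s["eef_rot"][2]).round(1),"F",s["wrist_force"].round(1),"M",s["moment"].round(2),"gap",round(s["finger_gap"],1),"t",s["clock"])
m=(W[...,2]>z+4).astype(np.uint8); m[150:]=0;m[:,:220]=0;m[:,440:]=0
cs,hi=cv2.findContours(m,cv2.RETR_CCOMP,cv2.CHAIN_APPROX_NONE)
k=[q for q,h in zip(cs,hi[0]) if h[3]>=0 and len(q)>60]
if k:
    k=max(k,key=cv2.contourArea); M=cv2.moments(k); ce=(M["m10"]/M["m00"],M["m01"]/M["m00"]); X=ray(c,[ce],z+11.5)[0]; print("hole",np.round(ce,1),cv2.contourArea(k),"world",X.round(1),"tool",R.inv().apply(X-s["eef_pos"]).round(1))
    b=cv2.inRange(hsv,(14,130,60),(32,255,255)); h=np.zeros_like(b); cv2.drawContours(h,[k],-1,1,-1); b*=h
    st=((W[...,2]>31)&(W[...,2]<39)&(h>0)&(hsv[...,1]<90)); q=np.argwhere(st)[:,::-1].astype(np.float32)
    if len(q)>20:
        cc=cv2.minEnclosingCircle(q); print("stud px",cc,len(q),"world",ray(c,[cc[0]],36)[0].round(1),"mean",ray(c,[q.mean(0)],36)[0].round(1))
    q=np.argwhere(b>0)[:,::-1].astype(np.float32)
    if len(q)>50: cc=cv2.minEnclosingCircle(q); print("brass",cc,"world z28",ray(c,[cc[0]],28)[0].round(1))
N=np.array([621.3,281.2])
for a,b in red(c,p):
    if b[1]<230:
        x=ray(c,[b],15)[0,:2]-N
        if np.hypot(*x)<60: print("red",a,b.round(1),np.hypot(*x).round(1),np.degrees(np.arctan2(x[1],x[0])).round(1))
E
python3 look.py w7
```

```text
clock: 14.0
eef_pos: [571.5, 196.1, 85.1]
eef_rot: [-3.14, 0.001, 1.057]
wrist_force: [0.3, -0.3, -2.0]
finger_gap: 17.6
finger_force: 55.0
pose [571.5 196.1  85.1] 60.5 F [ 0.3 -0.3 -2. ] M [-0.12  0.12  0.  ] gap 17.6 t 14.0
hole [326.2  60.9] 5988.0 world [621.1 282.8  96.6] tool [ 99.9   0.5 -11.6]
stud px ((327.994384765625, 79.91573333740234), 15.2156400680542) 692 world [621.3 280.8  36. ] mean [621.2 280.9  36. ]
brass ((327.54388427734375, 78.82364654541016), 30.621402740478516) world z28 [621.9 282.5  28. ]
red 58 [363.2  60.7] 31.9 1.1
red 59 [340.9 137.5] 43.5 -104.8
```

View pics/w7.png

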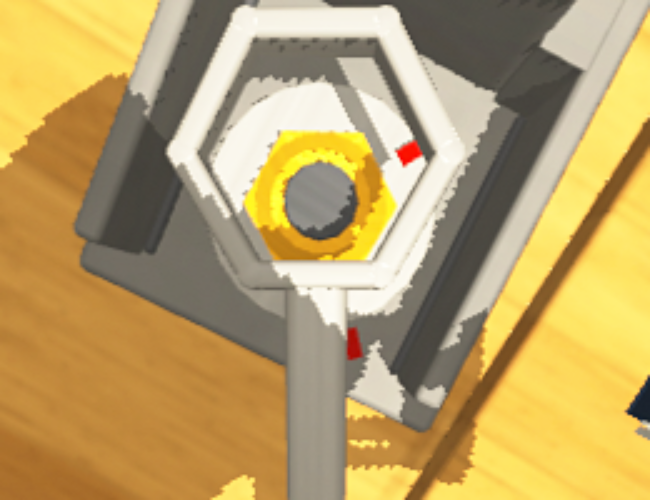

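Through the ring hole (326,61) the nut shows concentric, with its flats parallel to the hole's. It needs a correction of about −2.5 mm in tool x, then a lower look.

```bash
python3 -m crank '[[0,-2.5,0.8,15,0,0,0],[0,-2.5,0.8,30,0,0,0],[0,-2.5,0.8,43,0,0,0],[0,-2.5,0.8,43,0,0,0],[0,-2.5,0.8,43,0,0,0]]' 55; python3 look.py w8
```

```text
clock: 14.55
eef_pos: [571.9, 193.2, 42.8]
eef_rot: [-3.141, 0.0, 1.056]
wrist_force: [-0.8, -0.4, -1.6]
finger_gap: 17.5
finger_force: 55.0
pose [571.9 193.2  42.8] 60.5 F [-0.8 -0.4 -1.6] M [-0.08  0.08 -0.04] gap 17.5 t 14.55
hole [326.2  61. ] 5977.5 world [621.5 279.8  54.3] tool [ 99.8   0.5 -11.5]
stud px ((318.5, 52.5), 33.77138900756836) 1076 world [621.5 288.8  36. ] mean [621.1 280.9  36. ]
brass ((325.0, 67.0), 39.82471466064453) world z28 [621.5 281.4  28. ]
red 81 [341.3 137.3] 43.5 -104.7
```

View pics/w8.png

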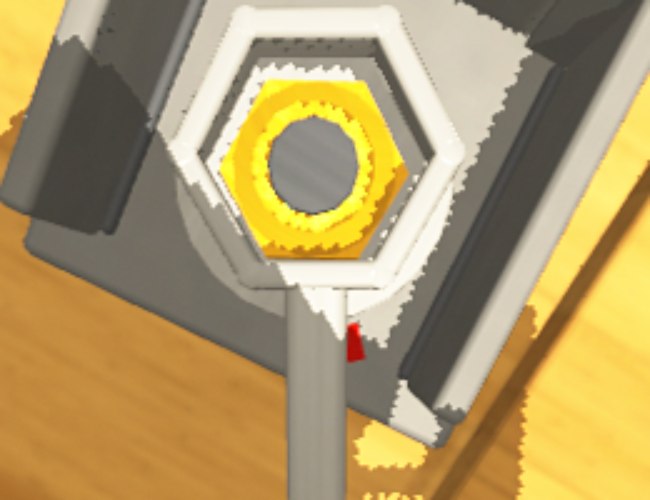

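```bash
python3 - <<'E'
from h import *
c=np.load("pics/w8.npz"); s=manip.read_state(); R=Ro.from_euler('xyz',s["eef_rot"])
for n,px,z in(("ring outer",(327,58.6),54.3),("hole low rim top",(326,60.9),54.3),("stud",(325.6,65.6),36),("hex",(325.4,68),28)):
    X=ray(c,[px],z)[0]; print(n,X.round(1),R.inv().apply(X-s["eef_pos"]).round(1))
E
```

```text
ring outer [622.4 280.6  54.3] [100.8   0.7 -11. ]
hole low rim top [621.4 279.9  54.3] [ 99.7   0.2 -11. ]
stud [621.6 280.8  36. ] [ 1.005e+02 -1.000e-01  7.300e+00]
hex [621.5 280.8  28. ] [100.5  -0.2  15.3]
```

```bash
python3 -m crank '[[0,-0.2,-0.7,5,0,0,0],[0,-0.2,-0.7,10,0,0,0],[0,-0.2,-0.7,14,0,0,0],[0,-0.2,-0.7,18,0,0,0],[0,-0.2,-0.7,21,0,0,0],[0,-0.2,-0.7,22,0,0,0],[0,-0.2,-0.7,22,0,0,0]]' 55; python3 look.py w9
```

```text
clock: 15.3
eef_pos: [571.3, 193.2, 20.8]
eef_rot: [3.142, -0.0, 1.056]
wrist_force: [0.2, 0.5, -1.8]
finger_gap: 17.5
finger_force: 55.0
pose [571.3 193.2  20.8] 60.5 F [ 0.2  0.5 -1.8] M [-0.12  0.07  0.04] gap 17.5 t 15.3
hole [327.8  86.3] 636.5 world [615.5 268.7  32.3] tool [ 87.5   1.4 -11.5]
brass ((325.9543762207031, 61.961448669433594), 43.05644607543945) world z28 [620.9 280.2  28. ]
red 103 [377.3  31. ] 33.7 1.4
red 123 [343.1 138.1] 43.0 -105.3
```

Seated with no force. First stroke: swing clockwise about the nut axis.

```bash
python3 -m crank '[[0,0.5,-10,0,0,0,0.1],[0,2,-19.9,0,0,0,0.2],[0,4.5,-29.7,0,0,0,0.3],[0,7.9,-39.1,0,0,0,0.4],[0,12.3,-48.1,0,0,0,0.5],[0,12.3,-48.1,0,0,0,0.5]]' 55; python3 look.py w10;
```

```text
clock: 15.95
eef_pos: [535.6, 228.4, 21.4]
eef_rot: [3.141, -0.002, 0.555]
wrist_force: [3.0, 1.1, -2.3]
finger_gap: 17.9
finger_force: 55.0
pose [535.6 228.4  21.4] 31.8 F [ 3.   1.1 -2.3] M [ 0.04 -0.4   0.11] gap 17.9 t 15.95
hole [364.9  69.6] 153.5 world [628.2 261.3  32.9] tool [ 96.   20.9 -11.3]
red 80 [370.7  20.6] 34.6 -15.0
red 137 [373.6 122.4] 42.7 -105.6
```

```bash
python3 -m crank '[[0,0.5,-10,0,0,0,0.1],[0,2,-19.9,0,0,0,0.2],[0,4.5,-29.7,0,0,0,0.3],[0,7.9,-39.1,0,0,0,0.4],[0,12.3,-48.1,0,0,0,0.5],[0,17.5,-56.7,0,0,0,0.6],[0,17.5,-56.7,0,0,0,0.6]]' 55; python3 look.py w11;
```

```text
clock: 16.7
eef_pos: [520.4, 285.3, 20.9]
eef_rot: [3.142, 0.0, -0.042]
wrist_force: [-1.2, -0.1, -0.2]
finger_gap: 17.2
finger_force: 55.0
pose [520.4 285.3  20.9] -2.4 F [-1.2 -0.1 -0.2] M [-0.12  0.19  0.18] gap 17.2 t 16.7
hole [364.2  69.5] 154.5 world [615.9 260.8  32.4] tool [ 96.4  20.4 -11.5]
red 87 [370.  20.] 34.7 -48.9
red 152 [395.8  84.3] 42.6 -105.8
```

```bash
python3 -m crank '[[0,0.5,10,0,0,0,-0.1],[0,1.1,15,0,0,0,-0.15],[0,1.1,15,0,0,0,-0.15],[0,1.1,15,-10,0,0,-0.15],[0,1.1,15,-25,0,0,-0.15],[0,1.1,15,-45,0,0,-0.15],[0,1.1,15,-45,0,0,-0.15]]' 55; python3 look.py w12
```

```text
clock: 17.45
eef_pos: [522.2, 270.7, 69.5]
eef_rot: [-3.14, -0.005, 0.106]
wrist_force: [0.6, -0.7, -2.7]
finger_gap: 17.7
finger_force: 55.0
pose [522.2 270.7  69.5] 6.1 F [ 0.6 -0.7 -2.7] M [-0.05  0.21  0.01] gap 17.7 t 17.45
hole [326.3  61.2] 5925.0 world [622.1 280.6  81. ] tool [100.4   0.7 -11. ]
stud px ((325.5, 76.5), 16.568140029907227) 798 world [621. 281.  36.] mean [621. 281.  36.]
brass ((325.46722412109375, 75.8487319946289), 32.87342071533203) world z28 [622.6 281.2  28. ]
red 50 [360.8  54. ] 31.3 -48.9
red 88 [378.5 103. ] 42.9 -105.7
```

View pics/w12.png

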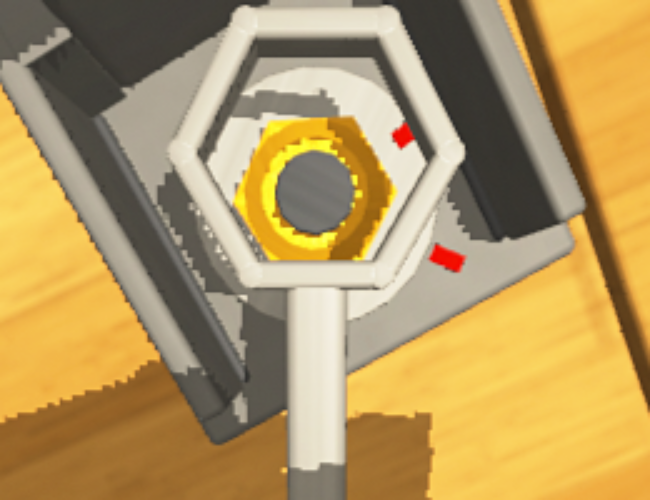

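The ring is lifted clear; the nut at (326,76) turned about 50° (flange mark at (361,54), plate mark at (379,103)). Now I swing back one hexagon pitch.

```bash
python3 -m crank '[[0,0.5,10,0,0,0,-0.1],[0,2,19.9,0,0,0,-0.2],[0,4.5,29.7,0,0,0,-0.3],[0,7.9,39.1,0,0,0,-0.4],[0,12.3,48.1,0,0,0,-0.5],[0,17.5,56.7,0,0,0,-0.6],[0,23.6,64.7,0,0,0,-0.7],[0,30.4,72,0,0,0,-0.8],[0,38,78.6,0,0,0,-0.9],[0,51.4,87.6,0,0,0,-1.06]]' 55; python3 -m crank '[[0,0,0,10,0,0,0],[0,0,0,20,0,0,0],[0,0,0,25,0,0,0],[0,0,0,25,0,0,0],[0,0,0,25,0,0,0]]' 55; python3 look.py w13
```

```text
clock: 18.5
eef_pos: [580.8, 188.1, 65.1]
eef_rot: [-3.14, 0.001, 1.161]
wrist_force: [-1.3, -0.4, -1.6]
finger_gap: 17.5
finger_force: 55.0
clock: 19.0
eef_pos: [580.9, 188.6, 40.8]
eef_rot: [-3.141, 0.0, 1.155]
wrist_force: [-0.2, 0.1, -0.8]
finger_gap: 17.3
finger_force: 55.0
pose [580.9 188.6  40.8] 66.2 F [-0.2  0.1 -0.8] M [-0.15  0.09 -0.01] gap 17.3 t 19.0
hole [326.2  60.9] 5985.0 world [621.7 279.7  52.3] tool [ 99.9   0.5 -11.5]
stud px ((327.4178771972656, 59.87256622314453), 44.527923583984375) 1143 world [623.7 282.6  36. ] mean [621.4 281.4  36. ]
brass ((324.8651123046875, 66.43717956542969), 40.26511764526367) world z28 [621.5 281.3  28. ]
red 62 [371.8  93.8] 33.8 -48.8
```

View pics/w13.png

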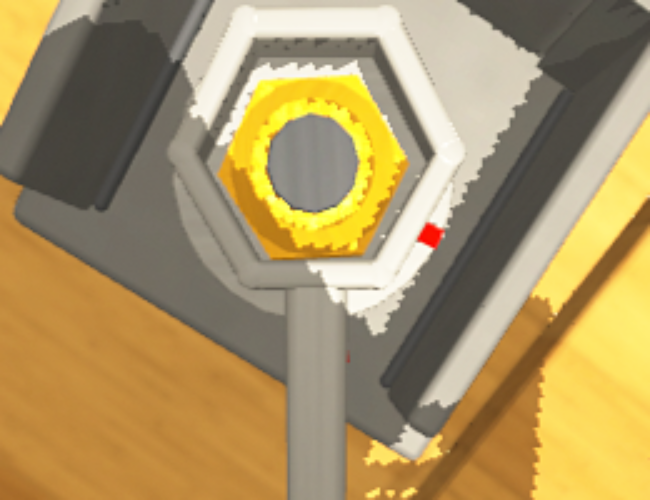

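The hexagon at zoomed (314,162) is concentric, about 3° counter-clockwise of the hole. I correct by 2° and seat.

```bash
python3 -m crank '[[0,0.4,3.4,2,0,0,-0.04],[0,0.4,3.4,6,0,0,-0.04],[0,0.4,3.4,10,0,0,-0.04],[0,0.4,3.4,14,0,0,-0.04],[0,0.4,3.4,18,0,0,-0.04],[0,0.4,3.4,20,0,0,-0.04],[0,0.4,3.4,20,0,0,-0.04]]' 55; python3 look.py w14
```

```text
clock: 19.75
eef_pos: [584.4, 187.3, 20.7]
eef_rot: [-3.141, 0.0, 1.196]
wrist_force: [0.3, 0.6, -1.6]
finger_gap: 17.5
finger_force: 55.0
pose [584.4 187.3  20.7] 68.5 F [ 0.3  0.6 -1.6] M [-0.12  0.07  0.03] gap 17.5 t 19.75
hole [329.1  86.6] 578.5 world [618.2 267.7  32.2] tool [ 87.3   2.  -11.5]
brass ((325.0647888183594, 62.78547286987305), 43.101871490478516) world z28 [620.8 280.1  28. ]
red 109 [375.2  92.3] 32.9 -48.6
```

```bash
python3 -m crank '[[0,0.5,-10,0,0,0,0.1],[0,2,-19.9,0,0,0,0.2],[0,4.5,-29.7,0,0,0,0.3],[0,7.9,-39.1,0,0,0,0.4],[0,12.3,-48.1,0,0,0,0.5],[0,17.5,-56.7,0,0,0,0.6],[0,23.6,-64.7,0,0,0,0.7],[0,30.4,-72,0,0,0,0.8],[0,38,-78.6,0,0,0,0.9],[0,38,-78.6,0,0,0,0.9]]' 55; python3 look.py w15
```

```text
clock: 20.8
eef_pos: [524.9, 252.1, 21.0]
eef_rot: [3.141, 0.0, 0.295]
wrist_force: [-0.9, -1.7, -1.2]
finger_gap: 17.7
finger_force: 55.0
pose [524.9 252.1  21. ] 16.9 F [-0.9 -1.7 -1.2] M [-0.34  0.38  0.08] gap 17.7 t 20.8
hole [364.6  70. ] 151.5 world [622.7 260.2  32.5] tool [ 96.   20.7 -11.5]
red 107 [379.6  83.3] 33.0 -89.4
red 142 [385.9 107.9] 42.7 -105.7
```

```bash
python3 -m crank '[[0,0.1,-5,0,0,0,0.05],[0,0.5,-10,0,0,0,0.1],[0,1.1,-15,0,0,0,0.15],[0,2,-19.9,0,0,0,0.2],[0,2,-19.9,0,0,0,0.2]]' 55; python3 look.py w16
```

```text
clock: 21.35
eef_pos: [521.0, 270.9, 20.8]
eef_rot: [3.141, 0.001, 0.098]
wrist_force: [-4.5, -0.8, -0.4]
finger_gap: 17.6
finger_force: 55.0
pose [521.  270.9  20.8] 5.6 F [-4.5 -0.8 -0.4] M [-0.07  0.99  0.23] gap 17.6 t 21.35
hole [363.9  69.2] 145.0 world [619.  260.1  32.3] tool [ 96.5  20.3 -11.6]
red 107 [378.8  82.8] 33.0 -100.2
red 148 [391.8  94.7] 42.6 -105.8
```

```bash
python3 -m crank '[[0,0.1,-5,0,0,0,0.05],[0,0.4,-9,0,0,0,0.09],[0,0.4,-9,0,0,0,0.09]]' 55; python3 look.py w17; python3 -m crank '[[0,0.1,-4,0,0,0,0.04],[0,0.1,-4,0,0,0,0.04]]' 55; python3 look.py w18
```

```text
clock: 21.7
eef_pos: [520.5, 279.9, 20.7]
eef_rot: [3.141, 0.001, 0.008]
wrist_force: [-5.7, -0.5, 0.1]
finger_gap: 17.4
finger_force: 55.0
pose [520.5 279.9  20.7] 0.4 F [-5.7 -0.5  0.1] M [-0.04  1.15  0.26] gap 17.4 t 21.7
hole [363.6  69.1] 151.0 world [617.2 260.5  32.2] tool [ 96.6  20.2 -11.6]
red 105 [378.9  82.1] 33.0 -104.6
red 151 [394.1  88.2] 42.6 -105.8
clock: 21.95
eef_pos: [520.5, 283.6, 20.6]
eef_rot: [3.141, 0.002, -0.032]
wrist_force: [-6.3, -0.8, -0.8]
finger_gap: 17.2
finger_force: 55.1
pose [520.5 283.6  20.6] -1.8 F [-6.3 -0.8 -0.8] M [-0.14  1.23  0.39] gap 17.2 t 21.95
hole [363.3  67.7] 155.5 world [617.1 260.5  32.1] tool [ 97.3  20.  -11.6]
red 103 [379.2  80. ] 33.1 -104.8
red 153 [394.4  85.1] 42.5 -105.8
```

```bash
python3 -m crank '[[0,0.1,-4,0,0,0,0.03],[0,0.1,-8,0,0,0,0.06],[0,0.1,-8,0,0,0,0.06]]' 55; python3 look.py w19
```

```text
clock: 22.3
eef_pos: [520.8, 290.7, 20.4]
eef_rot: [3.139, 0.002, -0.092]
wrist_force: [-6.4, -5.4, 0.3]
finger_gap: 17.3
finger_force: 55.0
pose [520.8 290.7  20.4] -5.3 F [-6.4 -5.4  0.3] M [-1.15  1.24  0.08] gap 17.3 t 22.3
hole [285.7  58.4] 151.0 world [624.1 301.6  31.9] tool [101.8 -20.3 -11.8]
red 93 [382.6  76.6] 33.5 -105.0
red 156 [397.4  80.5] 42.5 -105.8
```

View pics/w19.png

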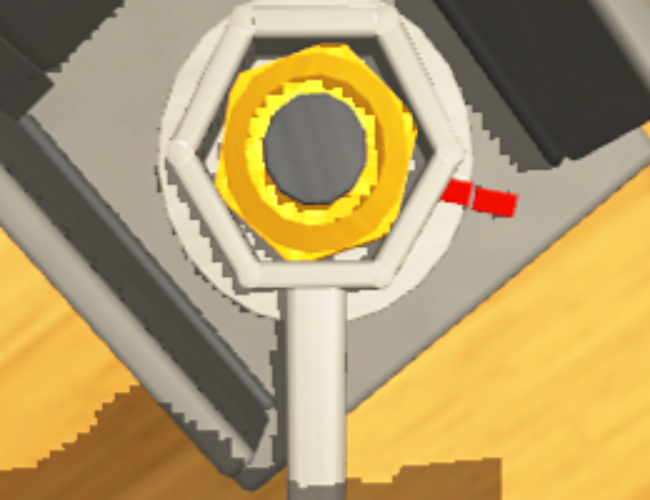

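The flange mark and plate mark form one line (zoomed (455,190)–(495,205)). The nut stopped turning while the spanner ran on and the side force rose, so it is at its stop. Now I back off through the play, lift and carry the spanner away.

```bash
python3 -m crank '[[0,0.5,11,0,0,0,-0.1],[0,2,21,0,0,0,-0.2],[0,2,21,0,0,0,-0.2],[0,2,21,-10,0,0,-0.2],[0,2,21,-25,0,0,-0.2],[0,2,21,-45,0,0,-0.2],[0,2,21,-65,0,0,-0.2],[0,2,21,-65,0,0,-0.2]]' 55; python3 look.py w20; python3 -c "
from h import *
go(427,288,85,59)"
```

```text
clock: 23.15
eef_pos: [523.0, 271.9, 89.8]
eef_rot: [-3.14, -0.006, 0.105]
wrist_force: [0.1, -0.7, -2.1]
finger_gap: 17.2
finger_force: 55.0
pose [523.  271.9  89.8] 6.0 F [ 0.1 -0.7 -2.1] M [ 0.03  0.12 -0.02] gap 17.2 t 23.15
hole [326.2  61.2] 5913.5 world [622.8 281.8 101.3] tool [100.4   0.7 -10.9]
stud px ((327.5296630859375, 82.1927261352539), 14.880195617675781) 643 world [620.9 280.7  36. ] mean [621. 281.  36.]
brass ((326.61907958984375, 80.7906494140625), 29.513256072998047) world z28 [622.9 281.5  28. ]
red 32 [366.1 101.1] 34.2 -104.9
red 74 [375.6 105.8] 42.9 -105.7
at [522.2 271.5  87.8] 6.0 gap 17.6 t 23.2 -> shift [-92.9 -26.4   2.5] turn [ 0.001 -0.004 -0.924] j1,j6 now [0.42 1.88]
```

```bash
python3 -m crank '[[0,-40,-10,0,0,0,-0.05],[0,-80,-20,0,0,0,-0.18],[0,-93,-26,0,0,0,-0.32],[0,-93,-26,0,0,0,-0.46],[0,-93,-26,0,0,0,-0.6],[0,-93,-26,0,0,0,-0.74],[0,-93,-26,20,0,0,-0.88],[0,-93,-26,50,0,0,-0.924],[0,-93,-26,70,0,0,-0.924],[0,-93,-26,70,0,0,-0.924]]' 55
```

```text
clock: 24.2
eef_pos: [424.4, 286.1, 13.0]
eef_rot: [-3.139, 0.005, 1.029]
wrist_force: [-0.2, -0.2, -1.6]
finger_gap: 17.1
finger_force: 55.0
```

```bash
python3 -m crank '[[0,0,0,4,0,0,0],[0,0,0,8,0,0,0],[0,0,0,12,0,0,0],[0,0,0,12,0,0,0]]' 55
```

```text
clock: 24.6
eef_pos: [426.1, 287.0, 3.8]
eef_rot: [3.142, -0.0, 1.03]
wrist_force: [-0.4, 0.6, -1.6]
finger_gap: 17.4
finger_force: 55.0
```

```bash
python3 -m crank '[[0,0,0,1,0,0,0],[0,0,0,1.5,0,0,0],[17,0,0,1.5,0,0,0],[22,0,0,1.5,0,0,0],[30,0,0,1.5,0,0,0],[45,0,0,1.5,0,0,0],[45,0,0,1.5,0,0,0]]' 10; python3 -m crank '[[45,0,0,-30,0,0,0],[45,0,0,-75,0,0,0],[45,-30,0,-120,0,0,0],[45,-60,0,-150,0,0,0],[45,-60,0,-150,0,0,0],[45,-60,0,-150,0,0,0]]'; python3 - <<'E'
from h import *
p,d=optics.camera("wrist"); t,_=optics.camera("top"); o=np.vstack([cv2.resize(p[:260],(640,260)),cv2.resize(t[80:300,100:500],(618,340))[:, :].copy() if 0 else cv2.copyMakeBorder(cv2.resize(t[80:300,100:500],(618,340)),0,0,0,22,0)])
cv2.imwrite("pics/end.png",o[:,:,::-1]); c=optics.calibration("wrist");W=cloud(c,d); s=manip.read_state(); print(s["clock"],s["eef_pos"])
m=(W[...,2]>6)&(W[...,2]<30);m[230:]=0;m[:,:260]=0;m[:,390:]=0
print("z sleeve/ring", np.percentile(W[m][:,2],[5,50,95]))
E
```

```text
clock: 25.3
eef_pos: [426.2, 287.0, 2.4]
eef_rot: [3.142, -0.0, 1.03]
wrist_force: [-0.8, -0.1, -0.0]
finger_gap: 40.1
finger_force: 0.0
clock: 25.9
eef_pos: [395.4, 235.5, 152.9]
eef_rot: [3.141, -0.002, 1.029]
wrist_force: [0.1, -0.4, -0.0]
finger_gap: 42.6
finger_force: 0.0
26.0 [395.10063333 235.71299181 151.35489892]
z sleeve/ring [ 8.59949152 11.3837657  18.05156611]
```

View pics/end.png

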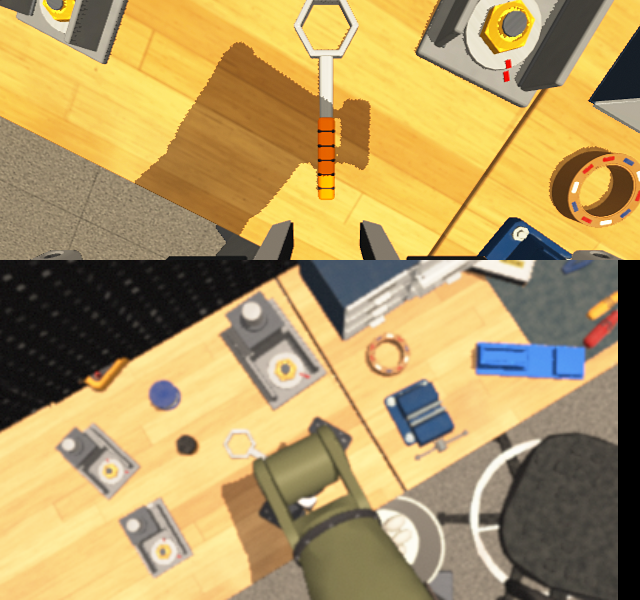

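The spanner lies flat on the bench (sleeve at (326,160), ring at (326,27)), clear of the foot and tray. The red marks meet at (508,70), and the tape, spool and jar stand where they were. I'm handing in.

```bash
python3 -c "
from cell import manip
print(manip.sign_off())"
```

```text
the job is handed in; nothing more can be done
None
```

The nut is tight against its stop with the red marks meeting; the spanner lies flat on the bench clear of the foot and tray, tape roll, spool and jar were left standing, and I handed in at about 26 s.

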